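# Unlock the repair bench strongbox by its worn combination dial

### The job

Open the customers' phone strongbox: turn its dial left (anticlockwise) until the pointer is on the blue mark, pause there without overshooting, then turn it right (clockwise) until you feel it come up against its opening stop. The lock is worn, so the stop is only somewhere near the green mark, before or past it: find it by feel, never force the dial against it, and let go of the dial there. Then slide the white lid away from the dial by its orange handle until fully open, let go, and leave the other things on the bench as they are.

Things in the scene. Friction and masses are not known exactly. Their poses are not given: they have to be found in the camera images.
- box_center (a point): Strongbox, grey steel, fixed to the bench: 150 (x) by 300 (y) by 80 mm high. This point is the centre of its top face, 80 mm above the bench; the axes are the box's. The dial is on the dark deck at its +y end (dial axis at x 0, y +75 mm from this point); the white sliding lid covers the -y end.
- dial (a joint): Angle of the dial in rad, seen from above: left (anticlockwise) is positive. 0: pointer on the green mark; 1.2: pointer on the blue mark. Starts between 0.45 and 0.65; left end of travel 1.7. Turning takes about 0.05 N m, and 0.1 to 0.15 N m once it picks up a hidden wheel on the way left.
- dial_grip (a point): Point on the dial's axis 22 mm above the deck (102 mm above the bench), mid-height of the grey bar to be gripped: bar 46 mm long, 12 mm wide across the flats, its top 34 mm and its foot 8 mm above the deck, standing on a turning aluminium disc 54 mm across. x axis along the bar towards the pointer end (yellow line), z axis up. It turns with the dial.
- green_mark (a point): Green mark on the black dial plate, 42 mm from the dial axis: nominal second number. The true opening stop, met turning right, lies anywhere from dial -0.3 to +0.3 rad, differently each time, and cannot be seen. The dial must rest within 0.04 rad of the stop, or the lid stays locked.
- blue_mark (a point): Blue mark on the black dial plate, 42 mm from the dial axis, 1.2 rad anticlockwise from the green one: the first number. The hidden wheel stays where the leftmost turn of the dial leaves it, and the lock opens only if that was the blue mark within 0.1 rad; going 0.2 rad or more past it cannot be undone.
- lid (a joint): How far the white lid is open in m: 0 shut, 0.045 fully open (end of travel). It slides along the box's -y axis, away from the dial, with about 2.5 N of friction, and stays where it is left. While locked it has about 3 mm of play.
- lid_handle (a point): Centre of the orange upright handle on the lid, 96 mm above the bench: 60 mm long along the box's x, 12 mm thick along the box's y; its top is 12 mm above this point, and the lid's top face 16 mm below it. The axes are the box's: x along the handle, -y the way the lid opens.
- stop: Opening stop, hidden under the deck, seen only as a small screw head at the deck's +y edge; fixed, nothing to handle. It stops the dial at 30 mm from its axis and may bear 20 N: about 0.6 N m on the dial beyond friction. It feels hard, the torque climbing within 0.01 to 0.03 rad: ease off once 0.2 to 0.3 N m is felt.
- phone: Black phone, 72 by 148 by 8 mm, lying loose on the bench; leave it.
- open_phone: Opened phone with green board, 70 by 145 by 8 mm, loose; leave it.
- driver: Small red screwdriver, 150 mm long, loose; leave it.
- spudger: Blue plastic opening stick, 158 by 12 by 6 mm, loose; leave it.
- tweezers: Steel tweezers, 145 by 8 by 5 mm, loose; leave them.
- screw_jar: Glass jar with metal cap, 52 mm across, 60 mm high, loose; leave it.
- brush: Small brush, 150 mm long, loose; leave it.

How it is judged:
By the outcome, as a careful person would: the job done as asked, in the order asked, and still so for the second after the job is handed in, with the robot touching nothing.
It also fails if it takes over 69 s, if anything falls off the work surface, if the arm or the gripper's body presses on something with over 40 N, if the wrist force passes 120 N, or if a joint passes its speed limit or range.

### The arm

A 6-joint arm with a two-finger parallel gripper is mounted at the origin on the work surface. World frame = base frame: x ahead of the robot, y to its left, z up, the work surface at z = 0. Lengths are in mm, angles in degrees, forces in N, time in s.
With the tool pointing down it reaches from about 300 to 850 mm from the base axis. Payload 4.2 kg.
Tool frame: the origin (TCP) lies between the finger pads; the fingertips stand 19 mm ahead of it and the grasp point (between the pads) is the TCP (env.tips_ahead is the distance from the TCP to the fingertips, in mm); z points along the fingers, y is the direction in which the jaws open and shut (so a half turn about z gives the same grasp; the last joint's range is limited). The gripper opens to 91 mm and grips with 3 to 60 N. Pads are 32 mm wide; open, the fingers measure 118 mm over their backs; the gripper's body (76 mm by 178 mm) begins 60 mm behind the grasp point.
Start: joints at [-67.437, 18.312, 89.639, -0, 72.044, -1.146], TCP at [231.207, -526.483, 232.976] pointing down, gripper open.
Joint ranges: [-177.97, 177.97], [-48.28, 115.42], [12.27, 149.76], [-77.06, 257.06], [2.81, 150.46], [-146.56, 146.56]. Speed limits (degrees/s): [147.25, 147.25, 180, 180, 180, 180].

### API

Orientations are given as [roll, pitch, yaw] about the fixed x, y, z axes, in that order (R = Rz(yaw) Ry(pitch) Rx(roll)).
In Python, from workcell import telemetry, viewer, job_done, env gives the robot as it stands. The module is installed in compiled form; this text tells all that it offers.
- The arm moves only by the shell command python3 -m jog 'ROWS' [FORCE]. ROWS is JSON, a list of rows, each a list of 3 entries, a list of its own where there are three numbers: the shift along the tool's x, y, z in cm, then the turn about the tool's z in degrees, then the opening, from 0 (shut) to 1 (fully open). A call has 1 to 10 rows; each row shifts and turns the pose as measured when the row begins, along the tool's axes as they then stand; what a row does not reach is not made up. A row lasts 1/8 s, in which the tool goes at most 62.5 mm and 10.7 degrees, less where a joint would pass 70% of its speed; a pose out of reach is approached as far as the arm can. A call is refused whole if a number of a shift passes 6.25 or a number of a turn 10.7, either way. A call with a gripper value outside its range is refused whole. The fingers move at their own pace and stop on an object; FORCE is the grip in N (left out, the last holds). Time passes only in rows, so rows that do not move let the fingers close. It gives the time, the measured TCP pose, the force and the opening at its end, in the units of the state.
- telemetry.state(): the state, without advancing time (a new reading comes with each control period).
- viewer.grab_frame(name): name is "scene" or "top"; returns a dict with "color" (480x640x3 uint8, red, green, blue), "K" (3x3 intrinsics, pixels), "rvec" (rotation vector, rad) and "tvec" (3), from world to camera coordinates, as OpenCV has them. Camera axes: x right, y down, z forward; pixel columns grow to the right and rows downward; lengths in mm; the calibration is good to about 2 mm. A picture is of the moment at which its call begins. There is no depth.
- job_done(): hands the job in, once; it reports no verdict.
The state is a dict: "time_s": time; "qpos": joint angles; "qvel": joint speeds; "effort": joint torques, N m; "ee_pos": TCP position; "ee_rot": TCP orientation; "force": force on the tool from outside, world axes, zero at the start; "torque": the same for the moment, N m; "gripper_width": finger opening in mm.
Only numpy, scipy, OpenCV 4.12 (cv2) and the standard library are available. Lean on these libraries where they do the work, as an engineer would, in place of code of your own. Each camera call takes 0.05 s, during which the arm holds its last target. There are 200 camera calls.

## Working session

There is one attempt and no reset: what is moved stays moved. The work goes in short steps, Python scripts to look and compute and a shell command to move; the robot and the scene stay as the last step left them, time stands still between calls to the robot, and variables do not carry over. Pictures are saved under pics/ and viewed, about 8 in all and at most 12, crops included, and the job is handed in when it is done.

```bash
mkdir -p pics
python3 - <<'E'
from workcell import telemetry, viewer, env
import cv2,pickle
print(telemetry.state())
for n in("scene","top"):
    f=viewer.grab_frame(n); pickle.dump(f,open(n+".pkl","wb")); cv2.imwrite(f"pics/{n}0.png",f["color"][:,:,::-1]); print(n,f["K"],f["rvec"],f["tvec"])
E
```

```text
{'time_s': 0.0, 'qpos': array([-6.74369512e+01,  1.83514139e+01,  8.97060401e+01,  3.18472510e-04,
        7.20426880e+01, -1.14608745e+00]), 'qvel': array([-0.14097301,  0.01504498,  0.01829902,  0.05583655,  0.02958501,
        0.06130779]), 'effort': array([-1.13966435e-03, -4.12463844e+01, -2.31974906e+01,  7.28400657e-02,
        4.55432211e-02, -1.35810433e-04]), 'ee_pos': array([ 231.02666871, -526.04065923,  232.12499959]), 'ee_rot': array([-1.79899884e+02, -2.30573115e-03,  2.37090358e+01]), 'force': array([ 0.65672386, -0.77066246, -0.11034797]), 'torque': array([-0.0178413 ,  0.02848283, -0.0103511 ]), 'gripper_width': 91.18256215827176}
scene [[511.30189355   0.         323.02750026]
 [  0.         511.30189355 245.20352906]
 [  0.           0.           1.        ]] [ 2.50093154  0.82125451 -0.23871764] [-433.77851161 -202.38375152 1436.79322259]
top [[476.02340804   0.         320.52072874]
 [  0.         476.02340804 234.55410969]
 [  0.           0.           1.        ]] [ 2.22440998 -2.18312827  0.09327049] [ -24.96882692  517.31483021 1359.97552638]
```

View pics/top0.png

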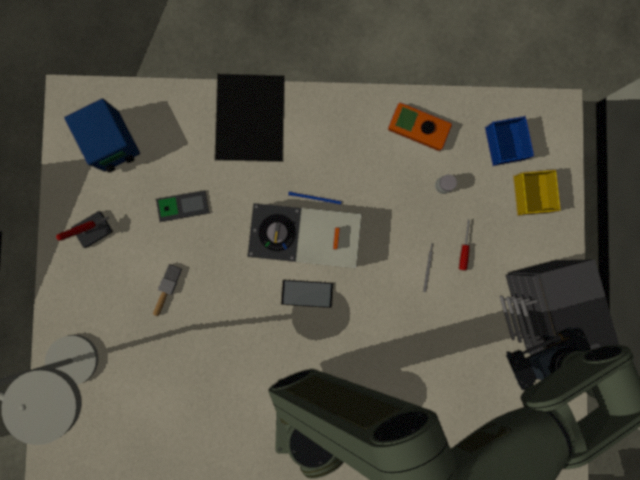

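View pics/scene0.png

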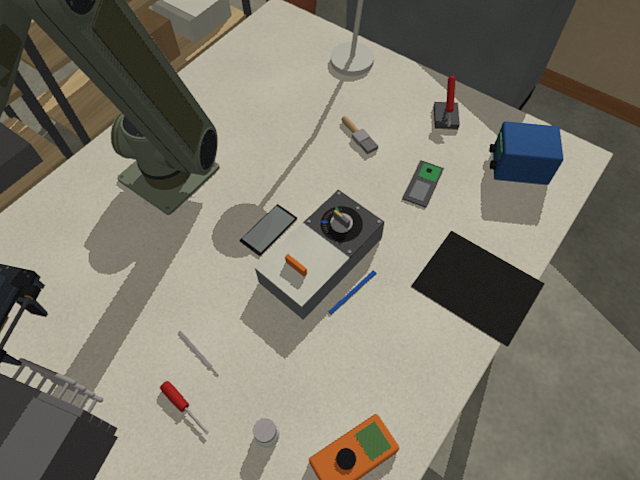

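The top view shows the box: dial near (277,232), orange handle near (337,238). Spudger above and phone below it. Next I measure both views.

```bash
cat > h.py <<'E'
import cv2,pickle,numpy as np
def ray(f,uv):
    R=cv2.Rodrigues(np.array(f["rvec"],float))[0]; C=-R.T@np.ravel(f["tvec"])
    return C,R.T@np.linalg.inv(f["K"])@np.array([*uv,1.])
def onz(f,uv,z):
    C,d=ray(f,uv); return C+d*(z-C[2])/d[2]
def proj(f,P): return cv2.projectPoints(np.array(P,float).reshape(-1,1,3),np.array(f["rvec"],float),np.array(f["tvec"],float),f["K"],None)[0].reshape(-1,2)
def blobs(f,lo,hi,roi,z,mn=3):
    x0,y0,x1,y1=roi; h=cv2.cvtColor(f["color"],cv2.COLOR_RGB2HSV)[y0:y1,x0:x1]
    n,l,s,c=cv2.connectedComponentsWithStats(cv2.inRange(h,lo,hi))
    return [(s[i,4],(c[i]+[x0,y0]).round(1),onz(f,c[i]+[x0,y0],z).round(1)) for i in range(1,n) if s[i,4]>=mn]
E
python3 - <<'E'
from h import *
for n,roi in(("top",(245,195,370,275)),("scene",(250,185,390,320))):
    f=pickle.load(open(n+".pkl","rb")); print(n)
    for nm,lo,hi,z in(("orange",(5,150,100),(17,255,255),96),("yellow",(20,70,120),(35,255,255),114),("green",(45,80,50),(80,255,255),80),("blue",(100,100,50),(125,255,255),80)):
        print(nm,*blobs(f,lo,hi,roi,z),sep="\n  ")
    x0,y0,x1,y1=roi
    cv2.imwrite(f"pics/{n}c.png",cv2.resize(f["color"][y0:y1,x0:x1,::-1],None,fx=5 if n=="top" else 4,fy=5 if n=="top" else 4,interpolation=cv2.INTER_CUBIC))
a,b=[cv2.imread(f"pics/{n}c.png") for n in("top","scene")]
h=540; b=cv2.resize(b,(int(b.shape[1]*1),h)); 
cv2.imwrite("pics/topc.png",a)
E
```

```text
top
orange
  (np.int32(81), array([336. , 237.9]), array([504.7, -55.4,  96. ]))
yellow
green
  (np.int32(10), array([266.9, 243.7]), array([485.9, 133. ,  80. ]))
blue
  (np.int32(112), array([319.4, 198.6]), array([613.4,  -8.7,  80. ]))
  (np.int32(14), array([284.4, 246.1]), array([480.1,  85. ,  80. ]))
scene
orange
  (np.int32(161), array([295.6, 264.5]), array([504.1, -55.5,  96. ]))
yellow
  (np.int32(24), array([338.1, 212.9]), array([506.6, 108. , 114. ]))
green
  (np.int32(10), array([336.5, 208.2]), array([482.1, 136. ,  80. ]))
blue
  (np.int32(18), array([323.8, 221.2]), array([479.4,  86.4,  80. ]))
  (np.int32(236), array([351.7, 291.9]), array([644. , -29.6,  80. ]))
```

View pics/topc.png

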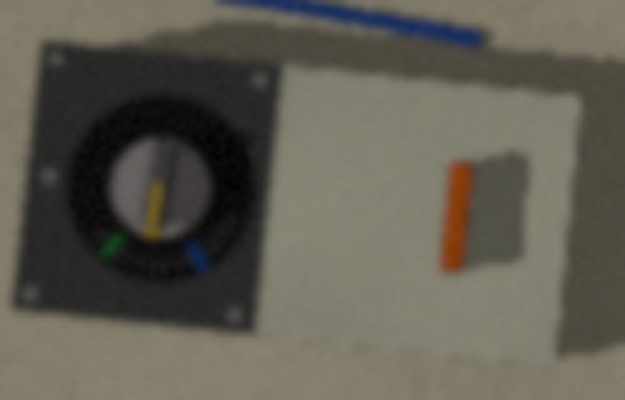

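View pics/scenec.png

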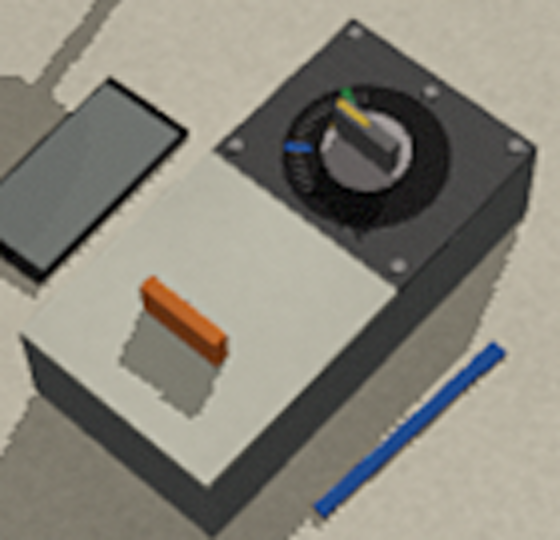

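The crops show the dial disc centre at (162,185) in the top crop and deck/lid corners at (43,43), (12,308), (582,93), (557,360). The pointer is between green (112,246) and blue (198,256).

Run:
```python
from h import *
t=pickle.load(open("top.pkl","rb")); s=pickle.load(open("scene.pkl","rb"))
T=lambda u,v,z:onz(t,(245+(u-2)/5,195+(v-2)/5),z).round(1)
S=lambda u,v,z:onz(s,(250+(u-1.5)/4,185+(v-1.5)/4),z).round(1)
ct=[T(43,43,80),T(12,308,80),T(582,93,80),T(557,360,80)]
cs=[S(537,148,80),S(353,18,80),S(212,487,80),S(22,336,80)]
for c in(ct,cs):
    c=np.array(c)[:,:2]; ax=(c[0]+c[1]-c[2]-c[3])/2; x=(c[0]-c[1]+c[2]-c[3])/2
    print("ctr",c.mean(0),"L",np.hypot(*ax),"W",np.hypot(*x),"yaw from y",np.degrees(np.arctan2(-ax[0],ax[1])),"from x",np.degrees(np.arctan2(x[1],x[0])))
print("disc",T(162,185,88),S(365,152,88))
y=[T(157,184,114),T(152,238,114)]; print("yellow",y); y=[S(341,102,114),S(366,124,114)]; print(y)
```

```text
ctr [512.525  30.575] L 299.37796345088594 W 147.37681296594795 yaw from y -4.262196224177622 from x -4.845970114474603
ctr [513.575  30.2  ] L 298.1539744829842 W 148.41981842058692 yaw from y -4.337539965176328 from x -4.560068129336314
disc [519.2 105.6  88. ] [518.7 103.3  88. ]
yellow [array([518. , 106.5, 114. ]), array([489. , 108.5, 114. ])]
[array([495.6, 110. , 114. ]), array([517. , 105.9, 114. ])]
```

```bash
cat > go.py <<'E'
import sys,numpy as np
from workcell import telemetry
s=telemetry.state(); p=s["ee_pos"]; y=s["ee_rot"][2]
X,Y,Z,W=map(float,sys.argv[1:5]); a=np.radians(y); d=np.array([X,Y,Z])-p
print("t",round(s["time_s"],2),"pos",p.round(1),"rot",s["ee_rot"].round(1),"j",s["qpos"].round(0),"F",s["force"].round(1),"T",s["torque"].round(3),"w",round(s["gripper_width"],1))
print("shift cm",(np.array([np.cos(a)*d[0]+np.sin(a)*d[1],np.sin(a)*d[0]-np.cos(a)*d[1],-d[2]])/10).round(2),"turn",round(-((W-y+180)%360-180),1))
E
python3 -m jog '[[[4.3,-3.85,0],0,1],[[4.3,-3.85,0],0,1],[[4.3,-3.85,0],0,1],[[4.3,-3.85,0],0,1],[[4.3,-3.85,0],0,1],[[4.3,-3.85,0],0,1],[[4.3,-3.85,0],0,1],[[4.3,-3.85,0],0,1],[[4.3,-3.85,0],0,1],[[4.3,-3.85,0],0,1]]' 20
python3 -m jog '[[[0,0,0],-10.7,1],[[0,0,0],-10.7,1],[[0,0,0],-10.7,1],[[0,0,0],-10.7,1],[[0,0,0],-10.7,1],[[0,0,0],-10.7,1],[[0,0,0],-10.7,1],[[0,0,0],-10.7,1],[[0,0,0],-10.7,1],[[0,0,0],-10.7,1]]'
python3 go.py 518.8 105.2 180 172.5
```

```text
time_s: 1.35
ee_pos: [475.9, 11.8, 230.2]
ee_rot: [-179.8, -0.0, 23.2]
force: [1.2, -0.0, 1.2]
gripper_width: 91.3
time_s: 2.6
ee_pos: [474.4, 17.2, 225.8]
ee_rot: [-179.7, -0.6, 130.9]
force: [-0.2, -0.1, 0.1]
gripper_width: 91.4
t 2.6 pos [474.4  17.2 225.8] rot [-179.7   -0.6  130.9] j [  1.  10. 102.   0.  68. -40.] F [-0.2 -0.1  0.1] T [ 0.026 -0.161 -0.01 ] w 91.4
shift cm [3.74 9.12 4.58] turn -41.6
```

```bash
python3 -m jog '[[[1.9,4.6,2.3],0,1],[[1.9,4.6,2.3],0,1],[[0,0,0],-10.4,1],[[0,0,0],-10.4,1],[[0,0,0],-10.4,1],[[0,0,0],-10.4,1],[[0,0,0],0,1],[[0,0,0],0,1]]'
python3 go.py 518.8 105.2 150 172.5
python3 - <<'E'
from h import *; from workcell import viewer
ims=[]
for n,(x,y) in(("top",(277,232)),("scene",(343,220))):
    f=viewer.grab_frame(n); pickle.dump(f,open(n+"2.pkl","wb")); ims.append(cv2.resize(f["color"][y-40:y+40,x-40:x+40,::-1],(400,400),interpolation=cv2.INTER_CUBIC))
cv2.imwrite("pics/p2.png",np.hstack(ims))
E
```

```text
time_s: 3.6
ee_pos: [518.4, 108.8, 175.1]
ee_rot: [180.0, -0.9, 173.5]
force: [0.4, 0.6, 0.4]
gripper_width: 91.0
t 3.6 pos [518.4 108.8 175.1] rot [180.   -0.9 173.5] j [ 10.  17. 100.   0.  64. -73.] F [0.4 0.6 0.4] T [ 0.106 -0.119  0.023] w 91.0
shift cm [-0.08 -0.36  2.51] turn 1.0
```

View pics/p2.png

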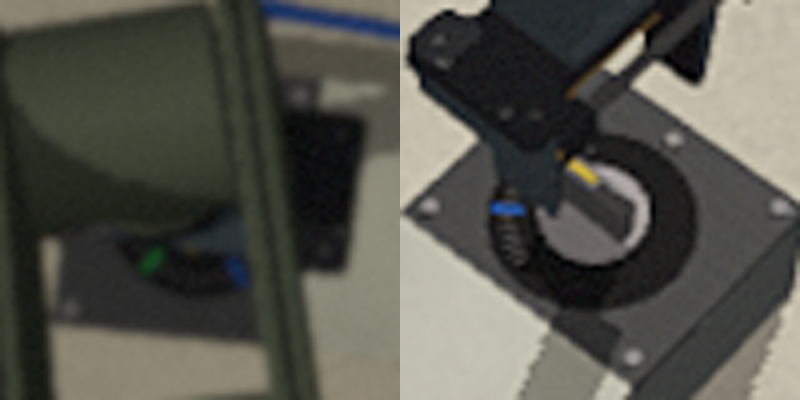

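The scene view shows the fingers above the dial, bar between them, clear of everything. I descend.

```bash
python3 -m jog '[[[0,-0.35,2.0],0.5,1],[[0,0,2.0],0.5,1],[[0,0,1.5],0,1],[[0,0,0.5],0,1],[[0,0,0],0,1]]'
python3 go.py 518.8 105.2 110 172.5
```

```text
time_s: 4.32
ee_pos: [518.1, 105.5, 114.3]
ee_rot: [180.0, -0.8, 172.2]
force: [0.2, -0.2, 0.5]
gripper_width: 90.9
t 4.33 pos [518.1 105.5 114.3] rot [180.   -0.8 172.2] j [ 10.  21. 105.   0.  55. -72.] F [ 0.2 -0.2  0.5] T [ 0.084 -0.17   0.001] w 90.9
shift cm [-0.08 -0.02  0.43] turn -0.3
```

```bash
python3 -m jog '[[[-0.05,0,0.3],0,0.4],[[0,0,0],0,0.4],[[0,0,0],0,0.1],[[0,0,0],0,0],[[0,0,-0.05],0,0],[[0,0,-0.05],0,0],[[0,0,-0.05],0,0]]' 30
python3 go.py 518.8 105.2 110 172.5
```

```text
time_s: 5.2
ee_pos: [519.8, 105.7, 114.5]
ee_rot: [179.9, -0.6, 172.2]
force: [0.0, -0.7, -0.1]
gripper_width: 24.0
t 5.2 pos [519.8 105.7 114.5] rot [179.9  -0.6 172.2] j [ 10.  21. 105.   0.  55. -72.] F [ 0.  -0.7 -0.1] T [ 0.099 -0.087 -0.035] w 24.0
shift cm [ 0.09 -0.06  0.45] turn -0.3
```

```bash
python3 -m jog '[[[0.05,0,0.35],0,0.26],[[0,0,0],0,0.26],[[0,0,0.05],0,0],[[0,0,0],0,0],[[0,0,0],0,0],[[0,0,0],0,0],[[0,0,0],0,0]]' 30
python3 go.py 518.8 105.2 110 172.5
```

```text
time_s: 6.08
ee_pos: [519.0, 105.8, 110.0]
ee_rot: [179.9, -0.6, 172.2]
force: [-0.1, -0.5, -0.2]
gripper_width: 12.0
t 6.08 pos [519.  105.8 110. ] rot [179.9  -0.6 172.2] j [ 10.  21. 105.   0.  54. -72.] F [-0.1 -0.5 -0.2] T [ 0.079 -0.14   0.005] w 12.0
shift cm [ 0.02 -0.07  0.  ] turn -0.3
```

```bash
python3 -m jog '[[[0,0,0],-4,0],[[0,0,0],-4,0],[[0,0,0],-4,0],[[0,0,0],-4,0],[[0,0,0],-4,0],[[0,0,0],-4,0],[[0,0,0],0,0]]'
python3 go.py 518.8 105.2 110 207.5
```

```text
time_s: 6.95
ee_pos: [519.0, 106.7, 110.0]
ee_rot: [179.6, -0.5, -163.2]
force: [-0.2, 0.4, -0.3]
gripper_width: 11.9
t 6.95 pos [519.  106.7 110. ] rot [ 179.6   -0.5 -163.2] j [ 10.  21. 105.   0.  54. -97.] F [-0.2  0.4 -0.3] T [-0.072 -0.071  0.021] w 11.9
shift cm [ 0.06 -0.14  0.  ] turn -10.7
```

```bash
python3 -m jog '[[[0,-0.05,0],-4,0],[[0,-0.05,0],-3,0],[[0,0,0],-1,0],[[0,0,0],0,0]]'
python3 go.py 518.8 105.2 110 207.5
python3 - <<'E'
from h import *; from workcell import viewer
ims=[]
for n,(x,y) in(("top",(277,232)),("scene",(343,220))):
    f=viewer.grab_frame(n); pickle.dump(f,open(n+"3.pkl","wb")); ims.append(cv2.resize(f["color"][y-30:y+30,x-30:x+30,::-1],(400,400),interpolation=cv2.INTER_CUBIC))
cv2.imwrite("pics/p3.png",np.hstack(ims))
E
```

```text
time_s: 7.45
ee_pos: [518.9, 106.9, 110.1]
ee_rot: [179.4, -0.4, -155.3]
force: [-1.2, 1.5, -0.4]
gripper_width: 12.1
t 7.45 pos [518.9 106.9 110.1] rot [ 179.4   -0.4 -155.3] j [  10.   21.  105.    1.   54. -105.] F [-1.2  1.5 -0.4] T [-0.067 -0.085  0.021] w 12.1
shift cm [ 0.08 -0.15  0.01] turn -2.8
```

View pics/p3.png

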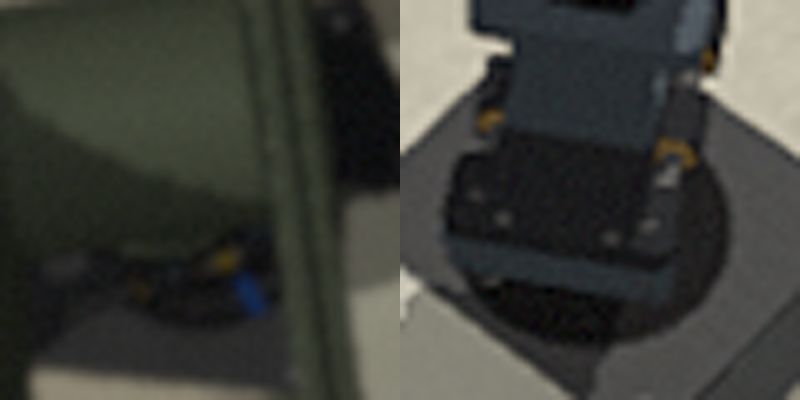

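In the top view the yellow pointer tip (226,258) is just short of the blue mark (252,293). I turn about 3.3° more and pause.

```bash
python3 -m jog '[[[0,0,0],-2,0],[[0,0,0],-1.3,0],[[0,0,0],0,0],[[0,0,0],0,0],[[0,0,0],0,0],[[0,0,0],0,0]]'
python3 go.py 518.8 106.5 110 208.1
python3 - <<'E'
from h import *; from workcell import viewer
f=viewer.grab_frame("top")
Y=blobs(f,(18,100,60),(35,255,255),(262,215,300,260),110,2); B=blobs(f,(100,100,40),(125,255,255),(262,215,300,260),80,2)
print(Y,B)
c=np.array([518.9,106.3])
for b in Y+B: d=b[2][:2]-c; print(np.hypot(*d),np.degrees(np.arctan2(d[1],d[0]))%360)
E
```

```text
time_s: 8.3
ee_pos: [518.8, 107.0, 110.0]
ee_rot: [179.4, -0.4, -151.8]
force: [-1.3, 1.7, -0.7]
gripper_width: 11.7
t 8.3 pos [518.8 107.  110. ] rot [ 179.4   -0.4 -151.8] j [  10.   21.  105.    1.   54. -108.] F [-1.3  1.7 -0.7] T [-0.047 -0.116  0.014] w 11.7
shift cm [ 0.02 -0.04  0.  ] turn 0.1
[(np.int32(4), array([280.5, 240.5]), array([494. ,  94.2, 110. ]))] [(np.int32(25), array([284. , 245.8]), array([481. ,  86.1,  80. ]))]
27.684291574826304 205.91714590869648
42.947060434912174 208.0567916124507
```

Pointer direction is about 208.2° against the blue mark's measured 208.1°. Now I turn right, fast at first, then in small guarded steps.

```bash
cat > chk.py <<'E'
import sys
from workcell import telemetry
s=telemetry.state(); y=s["ee_rot"][2]%360; t=s["torque"][2]
print("yaw %.2f Tz %.3f pos %s F %s w %.1f t %.2f"%(y,t,s["ee_pos"].round(1),s["force"].round(1),s["gripper_width"],s["time_s"]))
sys.exit(abs(t)>0.15)
E
python3 -m jog '[[[0,0,0],4,0],[[0,0,0],4,0],[[0,0,0],4,0],[[0,0,0],4,0],[[0,0,0],4,0],[[0,0,0],4,0]]' >/dev/null; python3 chk.py
python3 -m jog '[[[0,0,0],4,0],[[0,0,0],4,0],[[0,0,0],4,0],[[0,0,0],4,0]]' >/dev/null; python3 chk.py
python3 -m jog '[[[0,0,0],1,0],[[0,0,0],1,0]]' >/dev/null; python3 chk.py
python3 -m jog '[[[0,0,0],1,0]]' >/dev/null; python3 chk.py
python3 -m jog '[[[0,0,0],1,0]]' >/dev/null; python3 chk.py
```

```text
yaw 183.54 Tz 0.047 pos [519.1 106.2 110. ] F [ 0.1  1.  -0.6] w 11.7 t 9.10
yaw 167.03 Tz 0.033 pos [519.  105.6 110. ] F [-1.8  1.7 -0.1] w 12.0 t 9.60
yaw 164.99 Tz 0.055 pos [519.  105.5 110. ] F [-0.2  0.2  0.1] w 11.8 t 9.85
yaw 163.96 Tz 0.054 pos [519.  105.5 110. ] F [ 0.1  1.5 -0.6] w 11.6 t 9.97
yaw 162.90 Tz 0.019 pos [519.  105.4 110. ] F [-0.8  1.   0.8] w 12.2 t 10.10False
False
False
False
False
```

```bash
sed -i 's/sys.exit(.*/sys.exit(int(abs(t)>0.13))/' chk.py; set -e
python3 -m jog '[[[0,0,0],1,0],[[0,0,0],1,0]]' >/dev/null; python3 chk.py
python3 -m jog '[[[0,0,0],1,0],[[0,0,0],1,0]]' >/dev/null; python3 chk.py
python3 -m jog '[[[0,0,0],1,0]]' >/dev/null; python3 chk.py
python3 -m jog '[[[0,0,0],1,0]]' >/dev/null; python3 chk.py
python3 -m jog '[[[0,0,0],1,0]]' >/dev/null; python3 chk.py
python3 -m jog '[[[0,0,0],1,0]]' >/dev/null; python3 chk.py
python3 -m jog '[[[0,0,0],1,0]]' >/dev/null; python3 chk.py
python3 -m jog '[[[0,0,0],1,0]]' >/dev/null; python3 chk.py
python3 -m jog '[[[0,0,0],1,0]]' >/dev/null; python3 chk.py
python3 -m jog '[[[0,0,0],1,0]]' >/dev/null; python3 chk.py
python3 -m jog '[[[0,0,0],1,0]]' >/dev/null; python3 chk.py
python3 -m jog '[[[0,0,0],1,0]]' >/dev/null; python3 chk.py
```

```text
yaw 160.78 Tz 0.076 pos [519.  105.4 110. ] F [-1.8  0.5 -0.2] w 11.7 t 10.35
yaw 158.64 Tz 0.078 pos [519.  105.3 110. ] F [0.1 0.6 0.4] w 11.9 t 10.60
yaw 157.57 Tz 0.028 pos [518.9 105.3 110. ] F [-0.2  0.5  0.4] w 11.9 t 10.72
yaw 156.50 Tz 0.041 pos [518.9 105.3 110. ] F [-0.8  0.1  0.5] w 11.7 t 10.85
yaw 155.43 Tz 0.068 pos [518.9 105.2 110. ] F [-0.7  0.8 -0.2] w 11.5 t 10.97
yaw 154.36 Tz 0.042 pos [518.9 105.2 110. ] F [-0.8  0.1  0.7] w 12.0 t 11.10
yaw 153.29 Tz 0.078 pos [518.9 105.1 110. ] F [-1.   0.1  0.5] w 11.9 t 11.22
yaw 152.22 Tz 0.074 pos [518.9 105.1 110. ] F [-0.8  0.2  0.4] w 11.7 t 11.35
yaw 151.15 Tz 0.077 pos [518.8 105.1 110. ] F [-1.1 -0.1  0.7] w 12.1 t 11.47
yaw 150.08 Tz 0.090 pos [518.8 105.1 110. ] F [0.4 0.  0.1] w 11.8 t 11.60
yaw 149.00 Tz 0.034 pos [518.8 105.  110. ] F [-1.2 -0.7  0. ] w 11.7 t 11.72
yaw 147.94 Tz 0.072 pos [518.8 105.  110. ] F [-0.7  0.2 -0.5] w 12.2 t 11.85
```

```bash
sed -i 's/>0.13/>0.14/' chk.py; set -e
python3 -m jog '[[[0,0,0],1,0]]' >/dev/null; python3 chk.py
python3 -m jog '[[[0,0,0],1,0]]' >/dev/null; python3 chk.py
python3 -m jog '[[[0,0,0],1,0]]' >/dev/null; python3 chk.py
python3 -m jog '[[[0,0,0],1,0]]' >/dev/null; python3 chk.py
python3 -m jog '[[[0,0,0],1,0]]' >/dev/null; python3 chk.py
python3 -m jog '[[[0,0,0],1,0]]' >/dev/null; python3 chk.py
python3 -m jog '[[[0,0,0],1,0]]' >/dev/null; python3 chk.py
python3 -m jog '[[[0,0,0],1,0]]' >/dev/null; python3 chk.py
python3 -m jog '[[[0,0,0],1,0]]' >/dev/null; python3 chk.py
python3 -m jog '[[[0,0,0],1,0]]' >/dev/null; python3 chk.py
python3 -m jog '[[[0,0,0],1,0]]' >/dev/null; python3 chk.py
python3 -m jog '[[[0,0,0],1,0]]' >/dev/null; python3 chk.py
python3 -m jog '[[[0,0,0],1,0]]' >/dev/null; python3 chk.py
python3 -m jog '[[[0,0,0],1,0]]' >/dev/null; python3 chk.py
python3 -m jog '[[[0,0,0],1,0]]' >/dev/null; python3 chk.py
```

```text
yaw 146.86 Tz 0.090 pos [518.8 105.  110. ] F [-0.5  1.2  0.5] w 11.7 t 11.97
yaw 145.80 Tz 0.097 pos [518.8 104.9 110. ] F [-0.9 -1.   1. ] w 11.8 t 12.10
yaw 144.73 Tz 0.079 pos [518.7 104.9 110. ] F [-1.2  0.6  0.1] w 12.1 t 12.22
yaw 143.65 Tz 0.075 pos [518.7 104.9 110. ] F [-0.8 -0.4  1.6] w 11.7 t 12.35
yaw 142.58 Tz 0.054 pos [518.7 104.8 110. ] F [-1.  -0.5  1.6] w 12.4 t 12.47
yaw 141.51 Tz 0.048 pos [518.7 104.8 110. ] F [-1.2 -0.5  0.9] w 11.7 t 12.60
yaw 140.44 Tz 0.092 pos [518.6 104.8 110. ] F [-1.  -1.6  0.2] w 11.7 t 12.72
yaw 139.37 Tz 0.071 pos [518.6 104.7 110. ] F [ 0.2 -0.1 -0.2] w 11.9 t 12.85
yaw 138.30 Tz 0.061 pos [518.6 104.7 110. ] F [-1.5 -0.6  0.2] w 11.7 t 12.97
yaw 137.23 Tz 0.015 pos [518.6 104.7 110. ] F [-0.8 -1.2  0.6] w 11.9 t 13.10
yaw 136.15 Tz -0.001 pos [518.5 104.7 110. ] F [-1.1 -0.9  0.6] w 11.6 t 13.22
yaw 135.08 Tz 0.037 pos [518.5 104.7 110. ] F [-1.2 -1.   0.8] w 12.1 t 13.35
yaw 134.01 Tz 0.096 pos [518.5 104.6 110. ] F [-2.  -0.9  1.4] w 11.8 t 13.47
yaw 132.97 Tz 0.325 pos [518.5 104.6 110. ] F [-0.7 -1.2  0.3] w 12.2 t 13.60
```

The stop is felt at yaw 133.0° (0.33 N m). I ease off.

```bash
python3 -m jog '[[[0,0,0],-0.4,0]]' >/dev/null; python3 chk.py; python3 -m jog '[[[0,0,0],0,0],[[0,0,0],0,0]]' >/dev/null; python3 chk.py
```

```text
yaw 133.39 Tz 0.074 pos [518.5 104.6 110. ] F [-2.3 -0.6  0.1] w 12.1 t 13.72
yaw 133.39 Tz 0.121 pos [518.5 104.6 110. ] F [-0.3 -1.1  0.2] w 11.7 t 13.97
```

```bash
python3 -m jog '[[[0,0,0],0,0.5],[[0,0,0],0,0.5],[[0,0,0],0,0.5],[[0,0,0],0,0.5]]'; python3 -m jog '[[[0,0,-2],0,0.5],[[0,0,-3],0,0.5],[[0,0,-2],0,1],[[0,0,0],-10.5,1],[[0,0,0],-10.5,1],[[0,0,0],-10.5,1],[[0,0,0],-10.5,1],[[0,0,0],0,1]]'; python3 go.py 504.5 -55.5 150 175.4
```

```text
time_s: 14.48
ee_pos: [519.4, 105.1, 110.2]
ee_rot: [-179.8, -0.6, 133.3]
force: [-0.4, -0.5, 0.4]
gripper_width: 44.9
time_s: 15.48
ee_pos: [520.2, 105.0, 182.6]
ee_rot: [179.8, -0.6, 176.3]
force: [0.0, 0.0, -0.8]
gripper_width: 91.0
t 15.47 pos [520.2 105.  182.6] rot [179.8  -0.6 176.3] j [ 10.  17. 100.   0.  64. -77.] F [ 0.   0.  -0.8] T [ 0.09  -0.129  0.064] w 91.0
shift cm [  0.53 -16.12   3.26] turn 0.9
```

```bash
python3 -m jog '[[[0.1,-4,0],0.4,1],[[0.1,-4,0],0.4,1],[[0.1,-4,0],0,1],[[0.1,-4,0],0,1],[[0.1,0,3],0,1],[[0,0,0],0,1]]'; python3 go.py 504.5 -55.5 103 175.4
python3 - <<'E'
from h import *; from workcell import viewer
ims=[]
for n,(x,y) in(("top",(300,235)),("scene",(315,240))):
    f=viewer.grab_frame(n); pickle.dump(f,open(n+"4.pkl","wb")); ims.append(cv2.resize(f["color"][y-50:y+50,x-50:x+50,::-1],(400,400),interpolation=cv2.INTER_CUBIC))
cv2.imwrite("pics/p4.png",np.hstack(ims))
E
```

```text
time_s: 16.23
ee_pos: [502.9, -58.4, 151.8]
ee_rot: [179.8, -0.4, 174.4]
force: [1.4, -0.5, 0.3]
gripper_width: 91.2
t 16.23 pos [502.9 -58.4 151.8] rot [179.8  -0.4 174.4] j [ -8.  16. 105.   0.  59. -93.] F [ 1.4 -0.5  0.3] T [ 0.064 -0.165  0.014] w 91.2
shift cm [-0.13  0.3   4.88] turn -1.0
```

View pics/p4.png

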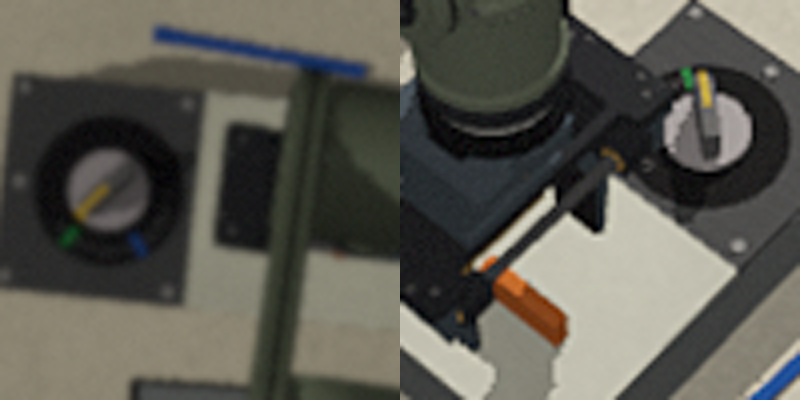

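The dial rests slightly past green (yellow tip at (80,218), green at (68,237) in the left half). The open fingers straddle the orange handle. I descend and grip.

```bash
python3 -m jog '[[[-0.1,0.3,2],-0.8,1],[[0,0,2],0,1],[[0,0,0.8],0,1],[[0,0,0],0,1]]'; python3 -m jog '[[[0,0,0],0,0],[[0,0,0],0,0],[[0,0,0],0,0],[[0,0,0],0,0],[[0,0,0],0,0],[[0,0,0],0,0],[[0,0,0],0,0],[[0,0,0],0,0],[[0,0,0],0,0]]' 20; python3 go.py 500.9 -100.5 103 175.4
```

```text
time_s: 16.82
ee_pos: [511.0, -53.6, 110.0]
ee_rot: [179.8, 0.5, 175.3]
force: [0.0, -0.4, -0.3]
gripper_width: 91.0
time_s: 17.95
ee_pos: [512.2, -56.0, 112.3]
ee_rot: [-179.9, 0.8, 175.4]
force: [0.1, -3.0, 0.4]
gripper_width: 11.7
t 17.95 pos [512.2 -56.  112.3] rot [-179.9    0.8  175.4] j [ -7.  19. 108.  -0.  52. -93.] F [ 0.1 -3.   0.4] T [-0.269 -0.047 -0.311] w 11.7
shift cm [ 0.77 -4.53  0.93] turn -0.0
```

```bash
python3 -m jog '[[[0,-0.6,0],0,0],[[0,-0.6,0],0,0]]'; python3 chk.py;  python3 -m jog '[[[0,-0.6,0],0,0],[[0,-0.6,0],0,0]]'>/dev/null; python3 chk.py;  python3 -m jog '[[[0,-0.6,0],0,0],[[0,-0.6,0],0,0]]' >/dev/null; python3 chk.py
```

```text
time_s: 18.2
ee_pos: [511.3, -67.0, 112.3]
ee_rot: [179.9, 0.8, 175.3]
force: [0.6, 2.7, 0.2]
gripper_width: 12.1
yaw 175.29 Tz -0.221 pos [511.3 -67.  112.3] F [0.6 2.7 0.2] w 12.1 t 18.20
yaw 175.28 Tz -0.171 pos [510.2 -79.3 112.3] F [-0.4  2.5 -0.1] w 11.8 t 18.45
yaw 175.27 Tz -0.170 pos [509.1 -92.1 112.3] F [0.6 2.6 1.2] w 12.0 t 18.70
```

The lid is unlocked and sliding with about 2.6 N. I continue to the end in smaller steps.

```bash
python3 -m jog '[[[0,-0.4,0],0,0],[[0,-0.2,0],0,0]]' >/dev/null; python3 chk.py; python3 -m jog '[[[0,-0.2,0],0,0]]' >/dev/null; python3 chk.py;python3 -m jog '[[[0,-0.2,0],0,0]]' >/dev/null; python3 chk.py;python3 -m jog '[[[0,-0.15,0],0,0]]' >/dev/null; python3 chk.py
```

```text
yaw 175.25 Tz -0.148 pos [508.5 -98.9 112.3] F [0.6 2.6 0.5] w 11.7 t 18.95
yaw 175.23 Tz -0.156 pos [ 508.4 -101.   112.3] F [0.7 8.3 1.1] w 11.9 t 19.07
yaw 175.14 Tz -0.040 pos [ 508.3 -101.1  112.3] F [ 1.1 14.4  0.6] w 11.8 t 19.20
yaw 175.13 Tz 0.011 pos [ 508.3 -101.   112.3] F [1.  7.5 1.6] w 12.0 t 19.32
```

It hits the end stop: 45 mm travelled and the force climbed. I release, retreat and check.

```bash
python3 -m jog '[[[0,0,0],0,0],[[0,0,0],0,0.5],[[0,0,0],0,0.5],[[0,0,0],0,0.5],[[0,0,0],0,0.5]]'; python3 -m jog '[[[0,0,-2],0,0.5],[[0,0,-4],0,0.5],[[0,0,-4],0,0.5],[[0,-5,0],0,0.5],[[0,-5,0],0,0.5],[[0,-5,0],0,0.5],[[0,-5,0],0,0.5],[[0,-5,0],0,0.5],[[0,-5,0],0,0.5],[[0,0,0],0,0.5]]'
python3 chk.py
python3 - <<'E'
from h import *; from workcell import viewer
ims=[]
for n,roi in(("top",(245,195,370,275)),("scene",(230,185,390,320))):
    f=viewer.grab_frame(n); print(n,blobs(f,(5,150,100),(17,255,255),roi,96),blobs(f,(20,70,100),(35,255,255),roi,114))
    ims.append(cv2.resize(f["color"][90:390,150:500,::-1],(400,343)))
cv2.imwrite("pics/p5.png",np.hstack(ims))
E
```

```text
time_s: 19.95
ee_pos: [508.3, -102.4, 112.1]
ee_rot: [179.6, 0.7, 175.3]
force: [0.9, 0.4, -0.6]
gripper_width: 45.5
time_s: 21.2
ee_pos: [482.2, -411.9, 213.4]
ee_rot: [179.7, 0.8, 175.5]
force: [-0.7, 0.6, -0.4]
gripper_width: 45.8
yaw 175.46 Tz 0.044 pos [ 482.2 -411.9  213.4] F [-0.7  0.6 -0.4] w 45.8 t 21.20
top [(np.int32(88), array([352.4, 239.7]), array([ 500.6, -100.4,   96. ]))] [(np.int32(23), array([272.1, 234.9]), array([508.5, 116.7, 114. ]))]
scene [(np.int32(184), array([282.1, 278. ]), array([ 500.6, -100.8,   96. ]))] [(np.int32(25), array([340.8, 212.2]), array([510.6, 113.5, 114. ]))]
```

View pics/p5.png

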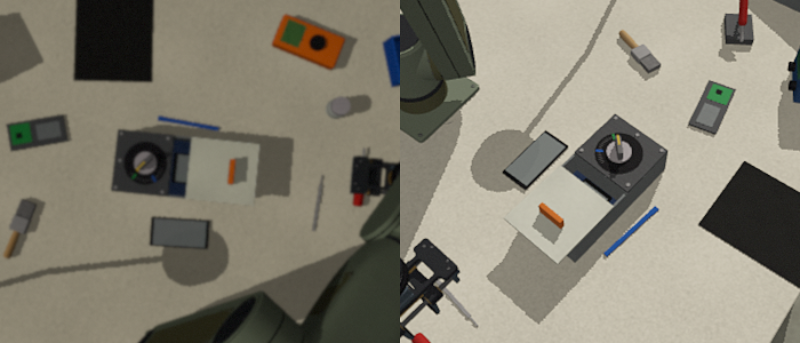

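The lid is open: the handle moved 45.3 mm by camera, the gripper is clear and the other things look undisturbed. I hand in.

```bash
python3 -c "from workcell import job_done; print(job_done())"
```

```text
the job is handed in; nothing more can be done
None
```

The strongbox is open and I handed the job in at about 21 s, against the 69 s limit.

- **Dial left:** I turned the dial until the bar stood at 208.2°. The blue mark measured 208.1° in the top picture, and I paused there about half a second. The camera reading of the yellow pointer itself was 2° lower (205.9°, from only 4 pixels), still within tolerance.
- **Dial right:** In guarded 1° steps I felt the stop at bar angle 133.0°, about 6–7° past green, where the torque jumped from about 0.1 to 0.33 N m. I eased back 0.4° and let go there.
- **Lid:** It slid with about 2.6 N until it met the end of its travel, with a peak reading of 14 N. Both cameras put the handle's movement at about 45 mm.
- **Last checks:** The gripper is open and clear, with the force reading near zero. The last pictures show the lid still open and nothing else on the bench visibly moved, though I judged that by eye only.

I gripped the handle about 8 mm off its centre and higher than planned, but it held without slipping.

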